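# Sort left and right instrument ears at the electronics bench

### The arm

A 7-joint arm with a two-finger parallel gripper is mounted at the origin on the work surface. World frame = base frame: x ahead of the robot, y to its left, z up, the work surface at z = 0. Lengths are in m, angles in rad, forces in N, time in s.
With the tool pointing down it reaches from about 0.35 to 0.9 m from the base axis. Payload 7.2 kg.
Tool frame: the origin (TCP) lies between the finger pads; the fingertips stand 25 mm ahead of it and the grasp point (between the pads) lies 6 mm ahead of it; x points along the fingers, y is the direction in which the jaws open and shut, and the axes are right-handed (so a half turn about x gives the same grasp; the last joint's range is limited). The gripper opens to 88 mm and grips with 3 to 60 N. Pads are 20 mm wide; open, the fingers measure 115 mm over their backs; the gripper's body (75 mm by 178 mm) begins 61 mm behind the grasp point.
Start: joints at [-1.277, 0.411, -0.013, 1.596, 0.006, 1.134, -0.082], TCP at [0.221, 0.585, 0.248] pointing down, gripper open.
Joint ranges: [-2.95, 2.95], [-0.29, 1.99], [-1.47, 1.44], [0.14, 2.54], [-1.03, 4.17], [0.13, 1.85], [-2.86, 2.86]. Speed limits (rad/s): [2.39, 2.39, 3.01, 3.01, 3.14, 3.14, 3.14].

### API

Orientations are given as [roll, pitch, yaw] about the fixed x, y, z axes, in that order (R = Rz(yaw) Ry(pitch) Rx(roll)).
In Python, from workcell import env, optics gives the robot as it stands. The module is installed in compiled form; this text tells all that it offers.
- The arm moves only by the shell command python3 -m creep 'ROWS' [FORCE]. ROWS is JSON, a list of rows, each a list of 5 numbers: the closure, from 0 (fully open) to 1 (shut), then the shift along the tool's x, y, z in mm, then the turn about the tool's x in degrees. A call has 1 to 10 rows; each row is the pose to reach, as a shift and turn from the pose commanded when the call began, along the tool's axes at that moment; what a row does not reach only later rows make up. A row lasts 1/12 s, in which the tool goes at most 41.7 mm and 7.16 degrees, less where a joint would pass 70% of its speed; a pose out of reach is approached as far as the arm can. A call with a gripper value outside its range is refused whole. The fingers move at their own pace and stop on an object; FORCE is the grip in N (left out, the last holds). Time passes only in rows, so rows that repeat a pose let the fingers close. It gives the time, the measured TCP pose, the force and the opening at its end, in the units of the state.
- env.get_state(): the state, without advancing time (a new reading comes with each control period).
- optics.read_camera(name): name is "side" or "top" or "wrist"; returns the picture (420x560x3 uint8, blue, green, red); there is no depth.
- optics.camera_params(name): a dict with "vertical_fov" (degrees; the focal length in pixels is half the picture's height over the tangent of half this angle, whatever the lens; pixels are square), "cx", "cy" (the principal point, pixels), "dist_coeffs" ([k1, k2, p1, p2, k3] as OpenCV has them; the pictures are not rectified), "position" and "attitude" of the camera in the world. Camera axes: x right, y up, looking along -z (the intrinsics and any distortion apply to the point x, -y, -z); pixel columns grow to the right and rows downward; lengths in m; the calibration is good to about 2 mm. A picture is of the moment at which its call begins: read the wrist's pose just before it. camera_params takes no time and is no camera call; for the wrist camera it gives the pose at the moment of the call.
- env.job_done(): hands the job in, once; it reports no verdict.
The state is a dict: "time_s": time; "joint_positions": joint angles; "qvel": joint speeds; "tau": joint torques, N m; "tool_pos": TCP position; "ee_rot": TCP orientation; "wrist_force": force on the tool from outside, world axes, zero at the start; "wrist_torque": the same for the moment, N m; "grip_width": finger opening in m.
Only numpy, scipy, OpenCV 4.12 (cv2) and the standard library are available. Lean on these libraries where they do the work, as an engineer would, in place of code of your own. Each camera call takes 0.05 s, during which the arm holds its last target.

### The job

Two aluminium mounting ears for an instrument case lie on the bench mat, mirror images of each other. Put the left-hand ear in the blue tray and the right-hand ear in the yellow tray, each standing upright on its foot on the tray's floor. Seen from above and looking along the long wall towards the end with the short upright flange, that flange sticks out to the left on the left-hand ear and to the right on the right-hand ear.

Things in the scene. Friction and masses are not known exactly. Their poses are not given: they have to be found in the camera images.
- left_ear: Aluminium mounting ear, left-hand, about 115 g, on its foot. Upright wall 90 long (x) x 10 x 38 mm high; at its +x end a flange 6 thick, 38 high juts 30 mm to +y (left, seen from above looking along +x); a foot 4 thick juts 22 mm the same way along the whole wall. Mirror image of the other ear. Origin: underside, mid wall length and thickness; z up; any yaw. Grip across the wall's middle 60 mm.
- right_ear: Aluminium mounting ear, right-hand, about 115 g, on its foot. Upright wall 90 long (x) x 10 x 38 mm high; at its +x end a flange 6 thick, 38 high juts 30 mm to -y (right, seen from above looking along +x); a foot 4 thick juts 22 mm the same way along the whole wall. Mirror image of the other ear. Origin: underside, mid wall length and thickness; z up; any yaw. Grip across the wall's middle 60 mm.
- blue_tray_in (a point): Blue open tray fixed to the bench, 208 x 168 mm outside (long side along its x), walls 4 mm thick and 28 mm high, inside 200 x 160 mm. This point: centre of the inner floor, 4 mm above the bench; x, y along the tray's sides, z up.
- yellow_tray_in (a point): Yellow open tray fixed to the bench, 208 x 168 mm outside (long side along its x), walls 4 mm thick and 28 mm high, inside 200 x 160 mm. This point: centre of the inner floor, 4 mm above the bench; x, y along the tray's sides, z up.
Not all that is in view belongs to the job. What is shaped like the right_ear but orange is not meant.

How it is judged:
At the end, for the whole second after the job is handed in: The left-hand ear stands in the blue tray and the right-hand ear in the yellow tray: each ear's origin is inside the tray's walls and within 8 mm of its floor's height, the ear upright to within about 11 degrees, and at rest (x of left_ear in the frame of blue_tray_in between -0.098 and 0.098 m and y of left_ear in the frame of blue_tray_in between -0.078 and 0.078 m and z of left_ear in the frame of blue_tray_in between -0.008 and 0.008 m and angle between each of left_ear, right_ear's own z axis and vertical below 0.2 rad and linear speed of each of left_ear, right_ear below 0.02 m/s and angular speed of each of left_ear, right_ear below 0.2 rad/s and x of right_ear in the frame of yellow_tray_in between -0.098 and 0.098 m and y of right_ear in the frame of yellow_tray_in between -0.078 and 0.078 m and z of right_ear in the frame of yellow_tray_in between -0.008 and 0.008 m); the robot touches nothing.
It also fails if it takes over 61 s, if anything falls off the work surface, if the arm or the gripper's body presses on something with over 40 N, if the wrist force passes 120 N, or if a joint passes its speed limit or range.

## Working session

There is one attempt and no reset: what is moved stays moved. The work goes in short steps, Python scripts to look and compute and a shell command to move; the robot and the scene stay as the last step left them, time stands still between calls to the robot, and variables do not carry over. Pictures are saved under pics/ and viewed, and the job is handed in when it is done.

```bash
mkdir -p pics; python3 - <<'E'
from workcell import env, optics
import cv2
for n in("top","side"):
    cv2.imwrite(f"pics/{n}0.png",optics.read_camera(n)); print(n,optics.camera_params(n))
s=env.get_state(); print(s)
E
```

```text
top {'vertical_fov': 50.61285927020089, 'cx': 280.55871276709763, 'cy': 213.34604128008814, 'dist_coeffs': array([-0.14767687,  0.        ,  0.        ,  0.        ,  0.        ]), 'position': array([0.41915766, 0.00631895, 1.02596819]), 'attitude': array([ 0.11007121, -0.00870636, -1.54613933])}
side {'vertical_fov': 48.17381029264962, 'cx': 276.72651758246315, 'cy': 213.6410228154574, 'dist_coeffs': array([-0.06468657,  0.        ,  0.        ,  0.        ,  0.        ]), 'position': array([ 0.11259096, -0.70101416,  0.8076071 ]), 'attitude': array([ 0.82005616,  0.01013055, -0.51644013])}
{'time_s': 0.1, 'joint_positions': array([-1.27721511,  0.41183843, -0.01271079,  1.59691998,  0.00561043,
        1.13428919, -0.08220889]), 'qvel': array([-0.00169686, -0.00075569,  0.00079603, -0.00253799, -0.00110106,
        0.00166588,  0.00061258]), 'tau': array([ 2.98052859e-03, -5.89090276e+01,  6.44030850e-01, -2.91707253e+01,
       -5.37173578e-02,  1.45311948e-02,  6.46655576e-05]), 'tool_pos': array([0.22110776, 0.58415623, 0.24689813]), 'ee_rot': array([-1.49349571,  1.56937705, -1.85525853]), 'wrist_force': array([-0.06361357,  0.11623707,  0.00413437]), 'wrist_torque': array([-0.02709651, -0.00758829,  0.05892106]), 'grip_width': 0.08781075968763571}
```

View pics/top0.png

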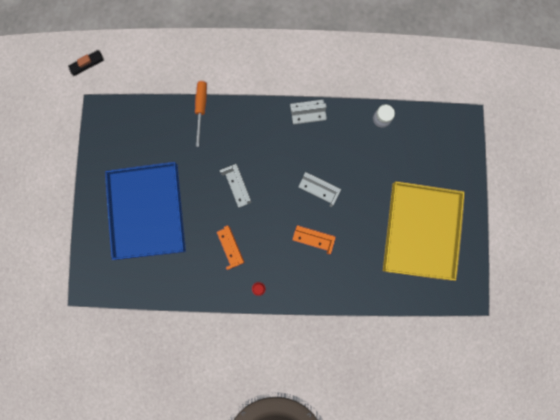

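View pics/side0.png

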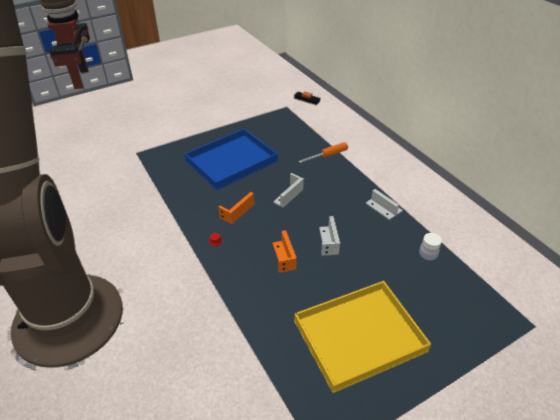

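```bash
cat > h.py <<'E'
import numpy as np, cv2
from scipy.spatial.transform import Rotation as R
from workcell import env, optics
def K(n):
    p=optics.camera_params(n); f=210/np.tan(np.radians(p["vertical_fov"])/2)
    return p,np.array([[f,0,p["cx"]],[0,f,p["cy"]],[0,0,1]])
def ray(n,px):
    p,k=K(n); u=cv2.undistortPoints(np.array(px,float).reshape(-1,1,2),k,p["dist_coeffs"])[:,0]
    d=np.c_[u[:,0],-u[:,1],-np.ones(len(u))]
    return p["position"],R.from_euler("xyz",p["attitude"]).apply(d)
def onplane(n,px,z):
    o,d=ray(n,px); return o+d*((z-o[2])/d[:,2])[:,None]
def proj(n,P):
    p,k=K(n); c=R.from_euler("xyz",p["attitude"]).inv().apply(np.atleast_2d(P)-p["position"])
    c=c*[1,-1,-1]; return cv2.projectPoints(c,np.zeros(3),np.zeros(3),k,p["dist_coeffs"])[0][:,0]
E
python3 - <<'E'
from h import *
im=cv2.imread("pics/top0.png")
cv2.imwrite("pics/z1.png",cv2.resize(im[80:280,200:400][:,:],None,fx=3,fy=3,interpolation=cv2.INTER_CUBIC))
im=cv2.imread("pics/side0.png")
cv2.imwrite("pics/z2.png",cv2.resize(im[150:290,200:420],None,fx=3.6,fy=3.6,interpolation=cv2.INTER_CUBIC))
im=cv2.imread("pics/top0.png");hsv=cv2.cvtColor(im,cv2.COLOR_BGR2HSV)
for nm,lo,hi in(("blue",(105,150,60),(125,255,255)),("yel",(18,120,80),(35,255,255))):
    m=cv2.inRange(hsv,lo,hi);c=max(cv2.findContours(m,0,2)[0],key=cv2.contourArea)
    r=cv2.minAreaRect(c);b=cv2.boxPoints(r);print(nm,r);P=onplane("top",b,.028);print(P.round(4),P.mean(0),np.linalg.norm(np.diff(P,axis=0),axis=1))
E
```

```text
blue ((143.89883422851562, 210.41610717773438), (91.37621307373047, 73.61339569091797), 84.6678466796875)
[[0.6249 0.4185 0.028 ]
 [0.6439 0.2441 0.028 ]
 [0.4354 0.2139 0.028 ]
 [0.4142 0.3835 0.028 ]] [0.52961614 0.31496301 0.028     ] [0.17543168 0.21065792 0.1709212 ]
yel ((424.037353515625, 230.56121826171875), (73.97718048095703, 91.7357177734375), 6.4993462562561035)
[[ 0.4025 -0.2319  0.028 ]
 [ 0.6118 -0.2561  0.028 ]
 [ 0.5979 -0.4336  0.028 ]
 [ 0.3854 -0.4049  0.028 ]] [ 0.49940212 -0.33163372  0.028     ] [0.21068046 0.17804598 0.21443499]
```

View pics/z1.png

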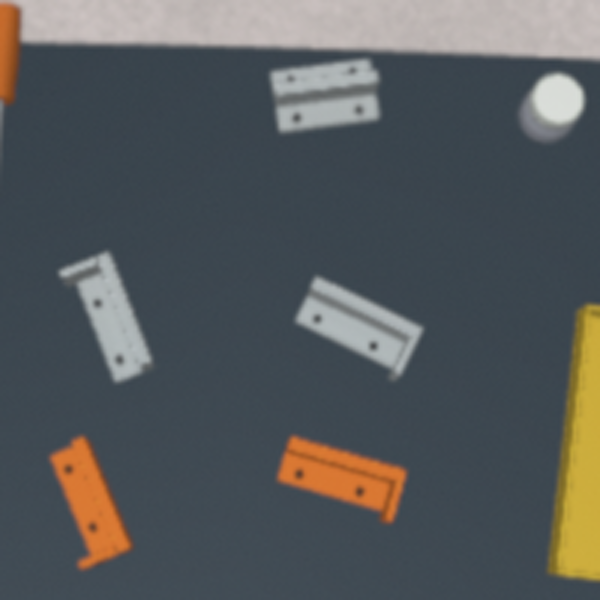

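View pics/z2.png

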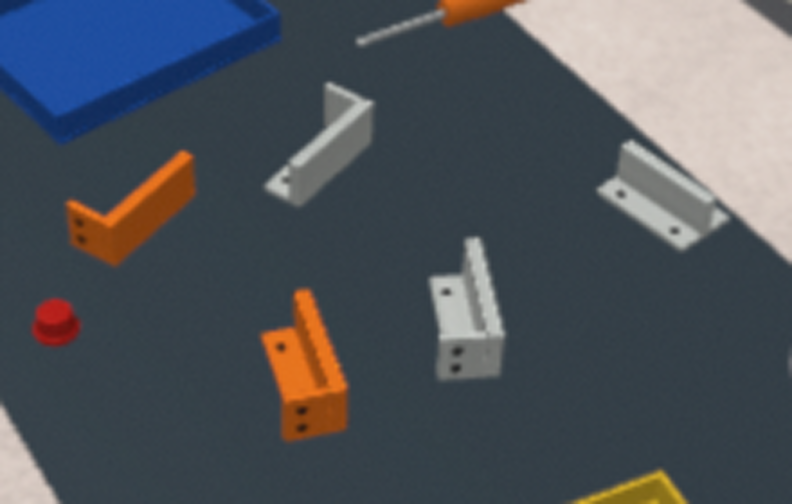

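```bash
python3 - <<'E'
from h import *
im=cv2.imread("pics/top0.png")
a=cv2.resize(im[155:215,210:260],None,fx=8,fy=8,interpolation=cv2.INTER_CUBIC)
b=cv2.resize(im[155:215,293:343],None,fx=8,fy=8,interpolation=cv2.INTER_CUBIC)
o=np.hstack([a,b])[:, :800]
for x in range(0,800,80): cv2.putText(o,str((210+x//8) if x<400 else 293+(x-400)//8),(x,10),0,.4,(0,255,255)); cv2.line(o,(x,12),(x,18),(0,255,255))
for y in range(40,480,80): cv2.putText(o,str(155+y//8),(0,y),0,.4,(0,255,255));cv2.line(o,(25,y),(32,y),(0,255,255))
cv2.imwrite("pics/z3.png",cv2.convertScaleAbs(o,alpha=1.2))
E
```

```text
(no output)
```

View pics/z3.png

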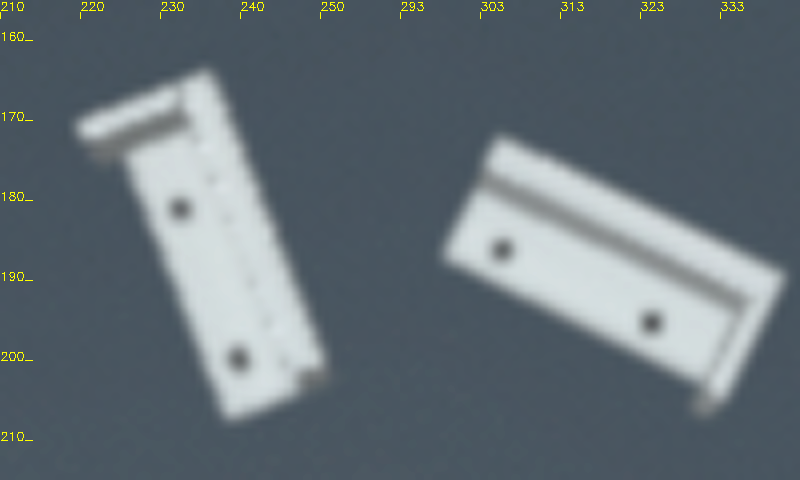

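```bash
python3 - <<'E'
from h import *
for nm,p,s in(("L",[(250.75-.5,200.2-.5),(236.4-.5,163.5-.5)],1),("R",[(305.5-.5,171.9-.5),(341.1-.5,189-.5)],-1)):
    P=onplane("top",p,.038);d=P[1]-P[0];L=np.linalg.norm(d);u=d/L;n=np.array([-u[1],u[0],0])*s
    c=P.mean(0)+n*.005;yaw=np.arctan2(u[1],u[0])
    print(nm,P.round(4),L,c,"yaw",np.degrees(yaw))
    side=proj("side",[c+u*.045,c-u*.045]);print(side)
s=env.get_state();print(R.from_euler("xyz",s["ee_rot"]).as_matrix().round(3))
E
```

```text
L [[0.5576 0.0692 0.038 ]
 [0.641  0.1047 0.038 ]] 0.09060975999358455 [0.59734785 0.0915686  0.038     ] yaw 23.042918166302275
[[301.64682652 177.14683868]
 [280.97506586 195.14113642]]
R [[ 0.6256 -0.0526  0.038 ]
 [ 0.5885 -0.134   0.038 ]] 0.08938859202818482 [ 0.60250989 -0.09122119  0.038     ] yaw -114.48746365406562
[[337.46280542 242.76350136]
 [330.58819273 215.50616666]]
[[-0.     0.354  0.935]
 [-0.001  0.935 -0.354]
 [-1.    -0.001  0.   ]]
```

```bash
cat >> h.py <<'E'
def go(t,yaw):
    s=env.get_state();r=R.from_euler("xyz",s["ee_rot"]);m=r.as_matrix()
    d=r.inv().apply(np.array(t)-s["tool_pos"])*1000
    y=np.degrees(np.arctan2(m[1,1],m[0,1]));t=(y-yaw+180)%360-180
    print("t",s["time_s"],"tcp",s["tool_pos"].round(4),"yaw",round(y,2),"shift",d.round(1),"turn",round(t,2),"w",s["grip_width"],"q",s["joint_positions"].round(2),"F",s["wrist_force"].round(1))
E
python3 -m creep '[[0,0,-27,43,-7],[0,0,-54,86,-14],[0,0,-82,131,-21],[0,0,-110,175,-28],[0,0,-137,219,-35],[0,0,-164,263,-43.7],[0,0,-164,263,-43.7],[0,0,-164,263,-43.7],[0,0,-164,263,-43.7],[0,0,-164,263,-43.7]]'
python3 -c "
from h import *
go([.5973,.0916,.15],113.04)"
```

```text
time_s: 0.93
tool_pos: [0.4101, 0.3365, 0.2475]
ee_rot: [-2.372, 1.57, -1.975]
wrist_force: [-0.6, 1.0, -0.5]
grip_width: 0.0882
t 0.9333 tcp [0.4101 0.3365 0.2475] yaw 112.74 shift [  97.6 -298.2   78. ] turn -0.3 w 0.08819456186613811 q [-0.75  0.25 -0.03  1.82  0.01  1.07  1.18] F [-0.6  1.  -0.5]
```

```bash
python3 -m creep '[[0,10,-37,10,0],[0,20,-74,20,0],[0,30,-110,29,0],[0,45,-150,39,0],[0,60,-185,48,0],[0,75,-220,58,0],[0,90,-258,68,0],[0,97,-298,78,0],[0,97,-298,78,0],[0,97,-298,78,0]]'
python3 - <<'E'
from h import *
go([.5973,.0916,.034],113.04)
cv2.imwrite("pics/w1.png",optics.read_camera("wrist"))
E
```

```text
time_s: 1.77
tool_pos: [0.5976, 0.093, 0.1493]
ee_rot: [-3.127, 1.569, -2.729]
wrist_force: [0.5, 1.0, -0.2]
grip_width: 0.0879
t 1.7667 tcp [0.5976 0.093  0.1493] yaw 112.8 shift [115.3  -1.2  -0.6] turn -0.24 w 0.08788678530690444 q [-0.3   0.47  0.09  1.75 -0.05  0.92  1.78] F [ 0.5  1.  -0.2]
```

View pics/w1.png

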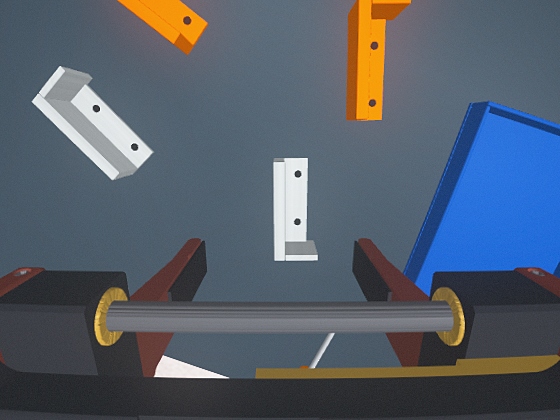

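Wrist view: the left ear stands upright in line with the jaws; wall top at columns 275–286, rows 158–260, flange at the near end towards the blue tray. I check this against the top measurement, then grasp.

```bash
python3 - <<'E'
from h import *
P=onplane("wrist",[(275,158),(275,260),(285.5,158),(286,240)],.038);print(P.round(4))
print(proj("wrist",[[.5973,.0916,.038]]))
E
python3 -m creep '[[0.3,12,0,0,0],[0.3,35,-1,0,0],[0.3,60,-1,0,0],[0.3,80,-1,0,0],[0.3,95,-1,0,0],[0.3,105,-1,0,0],[0.3,112,-1,0,0],[0.3,115,-1,0,0],[0.3,115,-1,0,0],[0.3,115,-1,0,0]]'
```

```text
[[0.5526 0.0732 0.038 ]
 [0.638  0.1091 0.038 ]
 [0.5492 0.0813 0.038 ]
 [0.6161 0.1106 0.038 ]]
[[274.56212324 213.60112356]]
time_s: 2.65
tool_pos: [0.598, 0.0937, 0.0363]
ee_rot: [-0.073, 1.57, 0.328]
wrist_force: [1.2, 1.0, 0.7]
grip_width: 0.0613
```

```bash
python3 -m creep '[[0.6,2,0,0,0],[0.75,2,0,0,0],[0.8,2,0,0,0],[0.85,2,0,0,0],[0.9,2,0,0,0],[1,2,0,0,0],[1,2,0,0,0],[1,2,0,0,0],[1,2,0,0,0],[1,2,0,0,0]]' 30
python3 -c "
from h import *
go([.5296,.315,.034],113.04)"
```

```text
time_s: 3.48
tool_pos: [0.5977, 0.0932, 0.0337]
ee_rot: [0.168, 1.571, 0.569]
wrist_force: [0.7, -0.1, 0.7]
grip_width: 0.0098
t 3.4833 tcp [0.5977 0.0932 0.0337] yaw 112.97 shift [ -0.3 230.8  23.9] turn -0.07 w 0.009844750477694276 q [-0.29  0.63  0.07  1.82 -0.07  0.69  1.79] F [ 0.7 -0.1  0.7]
```

```bash
python3 -m creep '[[1,-6,0,0,0],[1,-18,0,0,0],[1,-34,0,0,0],[1,-52,0,0,0],[1,-70,0,0,0],[1,-82,5,0,0],[1,-90,20,1,0],[1,-90,40,3,0],[1,-90,64,5,0],[1,-90,88,8,0]]' 40
python3 -m creep '[[1,0,24,3,0],[1,0,48,5,0],[1,0,72,8,0],[1,0,94,11,0],[1,0,113,13,0],[1,0,128,15,0],[1,0,138,16,0],[1,0,142,16,0],[1,0,142,16,0],[1,0,142,16,0]]'
python3 - <<'E'
from h import *
go([.5296,.315,.039],113.04)
cv2.imwrite("pics/s2.png",optics.read_camera("side"))
E
```

```text
time_s: 4.32
tool_pos: [0.5703, 0.1782, 0.1247]
ee_rot: [0.101, 1.57, 0.501]
wrist_force: [0.3, 0.0, -1.7]
grip_width: 0.01
time_s: 5.15
tool_pos: [0.5304, 0.3133, 0.1237]
ee_rot: [-1.75, 1.57, -1.35]
wrist_force: [-0.8, -0.3, -0.6]
grip_width: 0.0097
t 5.15 tcp [0.5304 0.3133 0.1237] yaw 112.92 shift [84.7  2.  -0. ] turn -0.12 w 0.009704802553207598 q [-0.66  0.52  0.06  1.74 -0.04  0.88  1.39] F [-0.8 -0.3 -0.6]
```

View pics/s2.png

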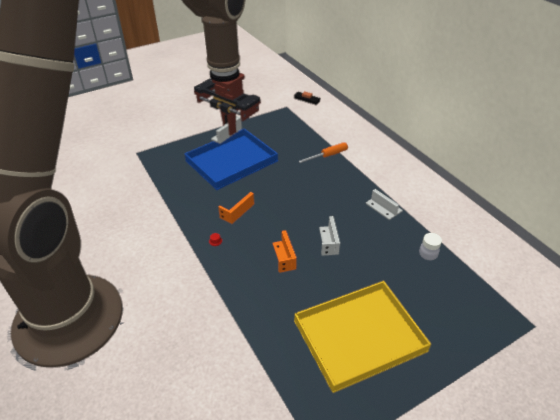

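The ear is held level in the jaws at about (230,130), above the blue tray (230,158). I lower it.

```bash
python3 -m creep '[[1,8,0,0,0],[1,22,0,0,0],[1,40,0,0,0],[1,56,0,0,0],[1,67,0,0,0],[1,75,0,0,0],[1,80,0,0,0],[1,83,0,0,0],[1,84.5,0,0,0],[1,84.5,0,0,0]]'
python3 -c "
from h import *
go([.5296,.315,.0375],113.04)"
```

```text
time_s: 6.03
tool_pos: [0.5302, 0.3144, 0.0394]
ee_rot: [0.148, 1.57, 0.549]
wrist_force: [0.3, 0.8, -0.5]
grip_width: 0.0099
t 6.0333 tcp [0.5302 0.3144 0.0394] yaw 112.97 shift [ 1.9  0.8 -0.4] turn -0.07 w 0.009869132172886244 q [-0.65  0.63  0.05  1.79 -0.04  0.72  1.39] F [ 0.3  0.8 -0.5]
```

```bash
python3 -m creep '[[1,0.5,0,0,0],[1,1,0,0,0],[1,1.5,0,0,0],[1,1.5,0,0,0]]'
python3 -m creep '[[0.9,0,0,0,0],[0.8,0,0,0,0],[0.65,0,0,0,0],[0.5,0,0,0,0],[0.5,0,0,0,0],[0.5,0,0,0,0],[0.5,-3,0,0,0],[0.5,-10,0,0,0],[0.5,-25,0,0,0],[0.5,-45,0,0,0]]'
python3 -c "
from h import *
go([.5296,.315,.17],113.04)"
```

```text
time_s: 6.37
tool_pos: [0.5301, 0.3144, 0.0379]
ee_rot: [0.255, 1.57, 0.656]
wrist_force: [-0.7, -0.3, -1.9]
grip_width: 0.0102
time_s: 7.2
tool_pos: [0.5292, 0.3138, 0.0824]
ee_rot: [-2.935, 1.568, -2.534]
wrist_force: [0.3, -0.3, 1.0]
grip_width: 0.0437
t 7.2 tcp [0.5292 0.3138 0.0824] yaw 112.97 shift [-87.6   0.9   0.6] turn -0.07 w 0.0437311818927535 q [-0.65  0.57  0.05  1.77 -0.04  0.8   1.39] F [ 0.3 -0.3  1. ]
```

```bash
python3 -m creep '[[0.4,-30,0,0,0],[0.3,-65,0,0,0],[0.2,-88,0,0,0],[0,-88,-20,0,7],[0,-88,-50,0,14],[0,-88,-85,0,21],[0,-88,-120,0,28],[0,-88,-155,0,35],[0,-88,-190,0,42],[0,-88,-190,0,49]]'
python3 - <<'E'
from h import *
go([.6025,-.0912,.15],-24.5)
cv2.imwrite("pics/t3.png",cv2.resize(optics.read_camera("side")[90:230,150:350],None,fx=4,fy=4))
E
```

```text
time_s: 8.03
tool_pos: [0.6069, 0.1303, 0.172]
ee_rot: [-0.433, 1.566, -0.902]
wrist_force: [0.0, -0.6, 0.2]
grip_width: 0.0879
t 8.0333 tcp [0.6069 0.1303 0.172 ] yaw 63.09 shift [  22.9 -199.4   96.2] turn 87.59 w 0.08791542267326774 q [-0.51  0.48  0.31  1.71 -0.17  0.97  0.95] F [ 0.  -0.6  0.2]
```

View pics/t3.png

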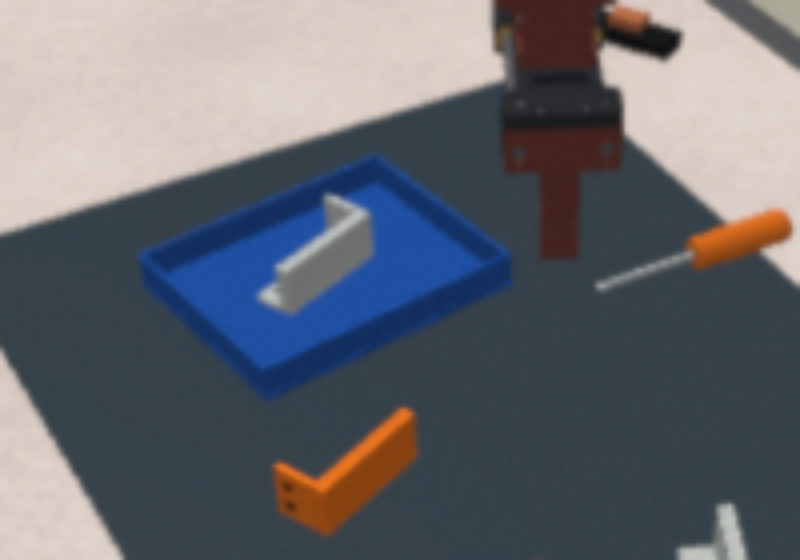

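The left ear stands upright on the blue tray's floor (zoom (320,255), middle of the tray). On to the right ear.

```bash
python3 -m creep '[[0,4,-30,14,7],[0,8,-60,29,14],[0,12,-90,43,21],[0,16,-120,58,28],[0,20,-150,72,35],[0,22,-180,87,42],[0,23,-199,96,49],[0,23,-199,96,56],[0,23,-199,96,63],[0,23,-199,96,70]]'
python3 -c "
from h import *
go([.6025,-.0912,.15],-24.5)"
```

```text
time_s: 8.92
tool_pos: [0.6031, -0.0807, 0.148]
ee_rot: [-3.127, 1.569, 1.478]
wrist_force: [0.1, 1.6, 0.1]
grip_width: 0.088
t 8.9167 tcp [ 0.6031 -0.0807  0.148 ] yaw -6.17 shift [-2.   0.5 10.5] turn 18.33 w 0.08796148817893427 q [-0.39  0.54  0.62  1.77 -0.38  0.95  0.29] F [0.1 1.6 0.1]
```

```bash
python3 -m creep '[[0,0,0,5,7],[0,0,0,10,14],[0,0,0,10.5,18.3],[0,0,0,10.5,18.3],[0,0,0,10.5,18.3]]'
python3 - <<'E'
from h import *
go([.6025,-.0912,.034],-24.5)
cv2.imwrite("pics/w4.png",optics.read_camera("wrist"))
print(proj("wrist",[[.6025,-.0912,.038]]))
E
```

```text
time_s: 9.33
tool_pos: [0.6021, -0.0906, 0.1477]
ee_rot: [-2.605, 1.57, 1.689]
wrist_force: [-0.1, 0.6, -0.3]
grip_width: 0.0875
t 9.3333 tcp [ 0.6021 -0.0906  0.1477] yaw -23.98 shift [113.7   0.6   0.5] turn 0.52 w 0.08751194074444027 q [-0.42  0.57  0.7   1.78 -0.44  0.96  0.04] F [-0.1  0.6 -0.3]
[[279.88386552 216.27011752]]
```

View pics/w4.png

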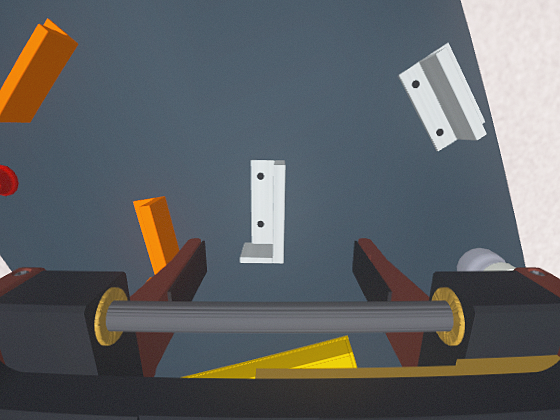

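Wrist view: right ear's wall top at columns 275–285, rows 160–263, centred between the jaws (projection of my estimate: 280,216). The orange part (155,235) lies clear of the finger path.

```bash
python3 -m creep '[[0.3,12,0,0,0.5],[0.3,35,0,0,0.5],[0.3,60,0.5,0,0.5],[0.3,80,0.5,0,0.5],[0.3,95,0.5,0,0.5],[0.3,105,0.5,0,0.5],[0.3,111,0.5,0,0.5],[0.3,114,0.5,0,0.5],[0.3,114,0.5,0,0.5],[0.3,114,0.5,0,0.5]]'
python3 -m creep '[[0.6,0,0,0,0],[0.75,0,0,0,0],[0.8,0,0,0,0],[0.85,0,0,0,0],[0.9,0,0,0,0],[1,0,0,0,0],[1,0,0,0,0],[1,0,0,0,0],[1,0,0,0,0],[1,0,0,0,0]]' 30
python3 -c "
from h import *
go([.4994,-.3316,.034],-24.5)"
```

```text
time_s: 10.22
tool_pos: [0.6029, -0.0923, 0.0342]
ee_rot: [1.975, 1.57, -0.029]
wrist_force: [0.9, -0.1, -0.2]
grip_width: 0.0616
time_s: 11.05
tool_pos: [0.6023, -0.0921, 0.0336]
ee_rot: [-1.584, 1.57, 2.695]
wrist_force: [-1.2, 0.6, 0.4]
grip_width: 0.0099
t 11.05 tcp [ 0.6023 -0.0921  0.0336] yaw -24.83 shift [ -0.4   7.2 260.5] turn -0.33 w 0.009896056087346079 q [-0.35  0.71  0.6   1.84 -0.56  0.77  0.12] F [-1.2  0.6  0.4]
```

```bash
python3 -m creep '[[1,-6,0,0,0],[1,-18,0,0,0],[1,-34,0,0,0],[1,-52,0,0,0],[1,-70,0,0,0],[1,-84,0,5,0],[1,-90,1,20,0],[1,-90,1,40,0],[1,-90,2,64,0],[1,-90,3,90,0]]' 40
python3 -m creep '[[1,0,0,26,0],[1,0,1,52,0],[1,0,2,78,0],[1,0,3,104,0],[1,0,4,127,0],[1,0,4,145,0],[1,0,4,158,0],[1,0,4,166,0],[1,0,4,170,0],[1,0,4,170,0]]'
python3 - <<'E'
from h import *
go([.4994,-.3316,.039],-24.5)
cv2.imwrite("pics/s5.png",optics.read_camera("side"))
E
```

```text
time_s: 11.88
tool_pos: [0.5664, -0.1765, 0.1239]
ee_rot: [0.876, 1.571, -1.128]
wrist_force: [0.2, 0.2, -0.8]
grip_width: 0.0101
time_s: 12.72
tool_pos: [0.4992, -0.3316, 0.1236]
ee_rot: [-1.775, 1.571, 2.504]
wrist_force: [0.5, -0.3, -0.9]
grip_width: 0.0101
t 12.7167 tcp [ 0.4992 -0.3316  0.1236] yaw -24.88 shift [84.6  0.2 -0.1] turn -0.38 w 0.010059641298891937 q [ 0.02  0.58  0.69  1.82 -0.46  0.91  0.48] F [ 0.5 -0.3 -0.9]
```

View pics/s5.png

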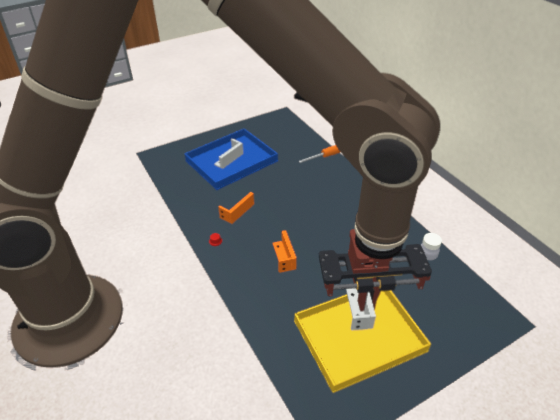

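The right ear hangs level at (362,305) over the yellow tray; the left ear stands in the blue tray at (231,153). Lowering.

```bash
python3 -m creep '[[1,8,0,0,0],[1,22,0,0,0],[1,40,0,0,0],[1,56,0,0,0],[1,67,0,0,0],[1,75,0,0,0],[1,80,0,0,0],[1,83,0,0,0],[1,84.5,0,0,0],[1,84.5,0,0,0]]'
python3 -m creep '[[1,0.5,0,0,0],[1,1,0,0,0],[1,1.5,0,0,0],[1,1.5,0,0,0]]'
python3 -m creep '[[0.9,0,0,0,0],[0.8,0,0,0,0],[0.65,0,0,0,0],[0.5,0,0,0,0],[0.5,0,0,0,0],[0.5,0,0,0,0],[0.5,-3,0,0,0],[0.5,-10,0,0,0],[0.5,-25,0,0,0],[0.5,-45,0,0,0]]'
python3 -m creep '[[0.5,-30,0,0,0],[0.5,-65,0,0,0],[0.5,-100,0,0,0],[0.5,-120,0,-35,0],[0.5,-120,0,-70,0],[0.5,-120,0,-110,0],[0.5,-120,0,-150,0],[0.5,-120,0,-175,0],[0.5,-120,0,-190,0],[0.5,-120,0,-190,0]]'
python3 - <<'E'
from h import *
cv2.imwrite("pics/s6.png",optics.read_camera("side"));cv2.imwrite("pics/t6.png",optics.read_camera("top"))
s=env.get_state();print(s["time_s"],s["tool_pos"])
E
```

```text
time_s: 13.6
tool_pos: [0.4998, -0.3312, 0.0393]
ee_rot: [1.555, 1.57, -0.449]
wrist_force: [-0.2, 0.5, -1.0]
grip_width: 0.0096
time_s: 13.93
tool_pos: [0.4998, -0.3311, 0.0379]
ee_rot: [1.804, 1.57, -0.2]
wrist_force: [0.4, -0.2, -1.6]
grip_width: 0.0099
time_s: 14.77
tool_pos: [0.4989, -0.3307, 0.0825]
ee_rot: [-1.549, 1.569, 2.73]
wrist_force: [0.3, -0.6, -0.3]
grip_width: 0.0444
time_s: 15.6
tool_pos: [0.5809, -0.1549, 0.2027]
ee_rot: [-3.011, 1.57, 1.274]
wrist_force: [0.3, 0.0, 0.9]
grip_width: 0.0441
15.7 [ 0.57887246 -0.15983915  0.20296096]
```

View pics/s6.png

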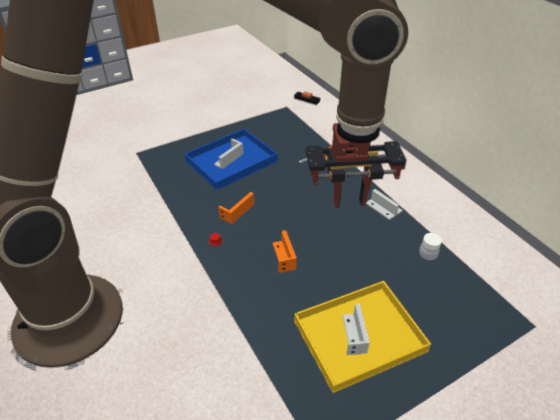

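View pics/t6.png

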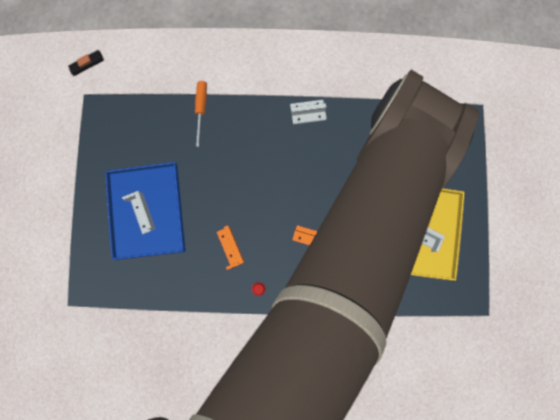

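The side view shows the right ear upright in the yellow tray (356,330) and the left ear upright in the blue tray (230,153). The top view confirms the left one at (137,212). The gripper is clear of everything, so I hand in.

```bash
python3 -m creep '[[0.5,0,0,0,0],[0.5,0,0,0,0],[0.5,0,0,0,0],[0.5,0,0,0,0]]'; python3 -c "
from h import *
# wall-top corners in the side view at expected height
P=proj('side',[[.4998,-.3311,.042],[.5301,.3144,.042]]);print(P)
print(env.job_done())"
```

```text
time_s: 16.03
tool_pos: [0.5789, -0.16, 0.2027]
ee_rot: [0.308, 1.571, -1.699]
wrist_force: [0.2, 0.3, 0.6]
grip_width: 0.044
[[361.05873267 322.45011403]
 [230.32979017 148.90220749]]
the job is handed in; nothing more can be done
None
```

I put the left-hand silver ear in the blue tray and the right-hand silver ear in the yellow tray, then handed the job in at about 16 s, within the 61 s limit. I did not touch the two orange parts or the third silver bracket, which has no flange.

- **Last checks:** The side view showed both ears upright near the middle of their trays, each where I expected from its release point. The gripper was well clear of everything, and I saw wrist forces of only a few newtons.
- **Hidden view:** In the last top view the arm partly hid the yellow tray, so the right ear's final placement rests on the side view and the release pose.
- **Disagreement:** For the left ear, the wrist and top cameras differed by about 5 mm before the grasp. The jaws still closed on the wall at the expected 10 mm, so it did no harm.

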